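Line up the seasoning tubs under the wire shelf

TASK

On the prep table, nudge the three lidded tubs into one straight, tight row under the low wire shelf: backs flush against the blue ledge behind them, the first tub's side against the blue end stop, and each tub touching the next with no gap; their order does not matter. Press gently, as the ledge is only lightly fixed, keep the tubs standing on the table, and leave the spray bottle, the can and the clear cup alone.

Things in the scene. Friction and masses are not known exactly. Their poses are not given: they have to be found in the camera images.
- rack: Fixed blue L on the table: back ledge and end stop, 55 mm tall, 15 mm thick. Origin: on the table in its inside corner; x points away from the robot into the ledge, y along the ledge away from the end stop, z up. Ledge face: plane x = 0, y -15 to 435 mm. Stop face: plane y = 0, x -120 to 0. Tubs fully home have their centres at x = -55 and y = 45, 135, 225 mm.
- shelf_front (a point): Middle of the front edge of the fixed steel wire shelf above the L (front bar 12 mm thick, its axis here, 251 mm above the table); axes as the rack's. The shelf's underside is 245 mm above the table; it reaches 191 mm back (x) and 181 mm to either side (y) from here, on two rear posts of 22 mm diameter (behind the ledge); the front and sides below it are open.
- tub_red: Closed rectangular white plastic food tub with a red lid, 110 mm (its x, front to back) x 90 mm (its y) x 80 mm tall plus a 4 mm raised panel in the middle of the lid; about 0.45 kg; plain upright sides of smooth plastic that slides easily, too wide for the gripper to grasp. Origin: centre of its underside, z up. Stands loose on the table.
- tub_green: Closed rectangular white plastic food tub with a green lid, 110 mm (its x, front to back) x 90 mm (its y) x 80 mm tall plus a 4 mm raised panel in the middle of the lid; about 0.45 kg; plain upright sides of smooth plastic that slides easily, too wide for the gripper to grasp. Origin: centre of its underside, z up. Stands loose on the table.
- tub_yellow: Closed rectangular white plastic food tub with a yellow lid, 110 mm (its x, front to back) x 90 mm (its y) x 80 mm tall plus a 4 mm raised panel in the middle of the lid; about 0.45 kg; plain upright sides of smooth plastic that slides easily, too wide for the gripper to grasp. Origin: centre of its underside, z up. Stands loose on the table.
- spray: Loose white spray bottle with red nozzle, 80 mm diameter, 230 mm tall; origin at the centre of its underside. Bystander.
- can: Loose tin can, grey with a pale paper label, 72 mm diameter, 95 mm tall; origin at the centre of its underside. Bystander.
- jug: Loose clear open cup, 84 mm diameter at the rim, 85 mm tall; origin at the centre of its underside. Bystander.
Things that resemble listed ones, but are neither listed nor needed, are in the scene too. Leave any orange or purple look-alike of the tub_yellow alone.

How it is judged:
By the outcome, as a careful person would: the job done as asked, in the order asked, and still so for the second after the job is handed in, with the robot touching nothing.
It also fails if it takes over 61 s, if anything falls off the work surface, if the arm or the gripper's body presses on something with over 40 N, if the wrist force passes 120 N, or if a joint passes its speed limit or range.

ROBOT

A 6-joint arm with a two-finger parallel gripper is mounted at the origin on the work surface. World frame = base frame: x ahead of the robot, y to its left, z up, the work surface at z = 0. Lengths are in m, angles in rad, forces in N, time in s.
With the tool pointing down it reaches from about 0.25 to 0.725 m from the base axis. Payload 4 kg.
Tool frame: the origin (TCP) lies midway between the tips of the shut fingers; the grasp point (between the pads) lies 19 mm behind it; z points along the fingers, y is the line along which they close (so a half turn about z gives the same grasp; the last joint's range is limited). The gripper opens to 85 mm and grips with 20 to 120 N. Pads are 22 mm wide; open, the fingers measure 114 mm over their backs; the gripper's body (76 mm by 85 mm) begins 54 mm behind the grasp point. The pads swing forward as they close: fully open they stand 13 mm farther back than shut.
Start: joints at [-1.166, 0.241, 0.005, 1.335, 0, 1.571], TCP at [0.197, -0.46, 0.231] pointing down, gripper open.
Joint ranges: [-2.72, 2.72], [-1.05, 1.87], [-1.09, 1.28], [-1.99, 2.15], [-1.42, 1.44], [-3.14, 3.14]. Speed limits (rad/s): [2.79, 2.79, 3.14, 3.14, 3.14, 3.14].

INTERFACE

Orientations are given as a unit quaternion [x, y, z, w].
In Python, from workcell import monitor, vision, job gives the robot as it stands.
- The arm moves only by the tool move_arm, never from a script. Its argument "moves" is a list that holds one entry, the list of rows, each a list of 5 numbers: the shift along the world's x, y, z in m, then the turn about the world's z in degrees, then the opening in per cent of the stroke, from 0 (shut) to 100 (fully open). In form: [[[x, y, z, turn, gripper], ...]]. A call has 1 to 5 rows; each row is the pose to reach, as a shift and turn from the pose commanded when the call began; what a row does not reach only later rows make up. A row lasts 1/8 s, in which the tool goes at most 62.5 mm and 10.7 degrees, less where a joint would pass 70% of its speed; a pose out of reach is approached as far as the arm can. A call with a gripper value outside its range is refused whole. The fingers move at their own pace and stop on an object; the grip force is fixed at half the most. Time passes only in rows, so rows that repeat a pose let the fingers close. It gives the time, the measured TCP pose, the force, the opening and the grip force at its end, in the units of the state.
- monitor.get_obs(): the state, without advancing time (a new reading comes with each control period).
- vision.camera(name): name is "side" or "top"; returns a dict with "color" (480x640x3 uint8, red, green, blue), "camera_matrix" (3x3 intrinsics, pixels), "eye" and "attitude" of the camera in the world. Camera axes: x right, y up, looking along -z (the intrinsics and any distortion apply to the point x, -y, -z); pixel columns grow to the right and rows downward; lengths in m; the calibration is good to about 2 mm. A picture is of the moment at which its call begins. There is no depth.
- job.job_done(): hands the job in; it is judged then, once.
The state is a dict: "clock": time; "joint_pos": joint angles; "joint_vel": joint speeds; "tau": joint torques, N m; "eef_pos": TCP position; "tool_rot": TCP orientation; "ft_force": force on the tool from outside, world axes, zero at the start; "ft_torque": the same for the moment, N m; "grip_width": finger opening in m; "grasp_force": force on a finger pad.
Only numpy, scipy, OpenCV 4.12 (cv2) and the standard library are available. Lean on these libraries where they do the work, as an engineer would, in place of code of your own. Each camera call takes 0.05 s, during which the arm holds its last target. There are 200 camera calls.

## Working session

There is one attempt and no reset: what is moved stays moved. The work goes in short steps, Python scripts to look and compute and a tool call to move; the robot and the scene stay as the last step left them, time stands still between calls to the robot, and variables do not carry over. Pictures are saved under pics/ and viewed, at most 10 in all, crops included, and the job is handed in when it is done.

Besides the shell and the picture viewer there is one more tool, called after "Call:" in YAML: its name, and indented under it one key for each argument. move_arm: Moves the arm, as the interface text tells. Its arguments: {"type":"object","properties":{"moves":{"type":"array","items":{"type":"array","items":{"type":"array","items":{"type":"number"}}}}},"required":["moves"]}

```bash
mkdir -p pics; ls
python3 - <<'E'
from workcell import monitor, vision, job
import cv2
for n in("top","side"):
    c=vision.camera(n); cv2.imwrite(f"pics/{n}0.png",c["color"][:,:,::-1])
    print(n,{k:v for k,v in c.items() if k!="color"})
print(monitor.get_obs())
E
```

```text
pics
top {'camera_matrix': array([[578.51794959,   0.        , 323.97258643],
       [  0.        , 578.51794959, 240.90386173],
       [  0.        ,   0.        ,   1.        ]]), 'eye': array([0.45361462, 0.01837664, 1.44584954]), 'attitude': array([ 0.0399231 , -0.03442694, -0.69661849,  0.71550235])}
side {'camera_matrix': array([[469.93324087,   0.        , 314.9906876 ],
       [  0.        , 469.93324087, 235.92146352],
       [  0.        ,   0.        ,   1.        ]]), 'eye': array([0.34426688, 0.9752426 , 0.82816056]), 'attitude': array([-0.05787798,  0.47006881,  0.87274426, -0.11833388])}
{'clock': 0.1, 'joint_pos': array([-1.16600036e+00,  2.41375965e-01,  3.89637501e-03,  1.33521468e+00,
        1.34358003e-05,  1.57075748e+00]), 'joint_vel': array([ 0.0002725 , -0.00352408,  0.00394309, -0.00166726,  0.00119756,
        0.00059603]), 'tau': array([-3.83704592e-04, -3.73138726e+01,  2.53009593e+01,  1.08516685e-02,
       -8.85081909e-05,  2.05609490e-05]), 'eef_pos': array([ 0.19670127, -0.45908077,  0.23049713]), 'tool_rot': array([ 9.79583011e-01,  2.01037868e-01, -1.84162758e-04, -9.30956252e-04]), 'ft_force': array([-0.44848416, -0.4430048 , -0.66215563]), 'ft_torque': array([0.00599036, 0.05939822, 0.02537209]), 'grasp_force': 0.0, 'grip_width': 0.0855713058674169}
```

View pics/top0.png

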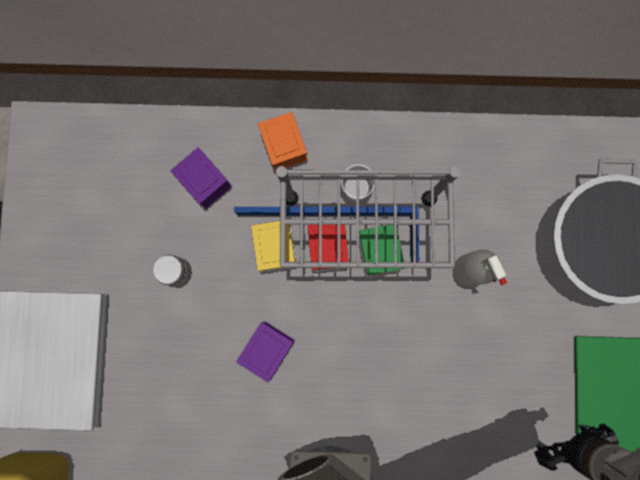

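View pics/side0.png

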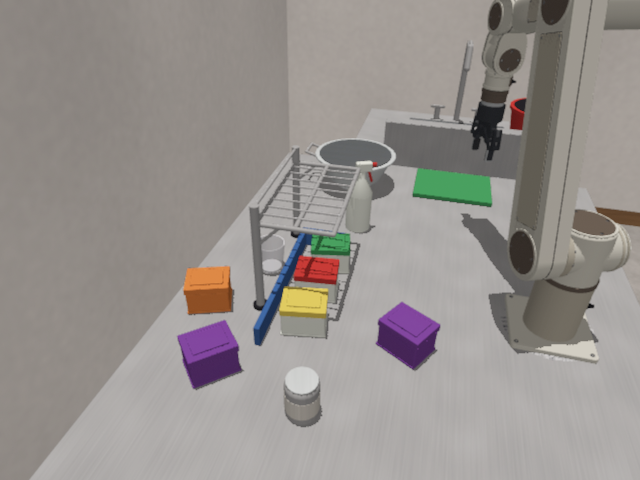

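The top view shows the blue ledge along row ~211 (cols 235–418) and the stop at col ~417. The lids are yellow (273,246), red (328,247) and green (381,250), with the shelf front bar at row ~266, cols 282–455. The spray bottle (480,270) is outside the stop, and a purple look-alike sits at (265,352). The side view shows the same, with all three tubs upright and just short of the ledge.

```bash
cat > h.py <<'E'
from workcell import monitor, vision, job
import cv2, numpy as np
from scipy.spatial.transform import Rotation as R
def bp(c,uv,z):
    uv=np.atleast_2d(np.array(uv,float)); K=c["camera_matrix"]
    d=np.c_[(uv[:,0]-K[0,2])/K[0,0],-(uv[:,1]-K[1,2])/K[1,1],-np.ones(len(uv))]
    d=R.from_quat(c["attitude"]).apply(d); e=c["eye"]
    return (e+d*((z-e[2])/d[:,2])[:,None])[:,:2]
HSV=dict(yellow=((20,120,80),(34,255,255)),red=((0,150,60),(8,255,255)),green=((50,120,40),(80,255,255)),blue=((100,150,40),(118,255,255)))
def mask(c,k,box):
    m=cv2.inRange(cv2.cvtColor(c["color"],cv2.COLOR_RGB2HSV),*HSV[k]); o=np.zeros_like(m)
    x0,y0,x1,y1=box; o[y0:y1,x0:x1]=m[y0:y1,x0:x1]; return o
def pix(m): return np.argwhere(m)[:,::-1]
def tubs(c,box):
    r={}
    for k in("yellow","red","green"):
        P=bp(c,pix(mask(c,k,box)),0.08)
        r[k]=cv2.minAreaRect((P*1000).astype(np.float32))
    return r
E
python3 - <<'E'
from h import *
c=vision.camera("top")
for k,v in tubs(c,(225,190,430,300)).items(): print(k,np.round(v[0]),np.round(v[1]),round(v[2],1), np.round(cv2.boxPoints(v)).tolist())
B=pix(mask(c,"blue",(225,190,430,275))); P=bp(c,B,0.055)*1000
r=cv2.minAreaRect(P.astype(np.float32));print("blue",r, np.round(cv2.boxPoints(r)).tolist())
L=P[(B[:,0]<278)]; print("ledge left", cv2.minAreaRect(L.astype(np.float32)))
S=P[(B[:,1]>222)&(B[:,0]>405)]; print("stop", cv2.minAreaRect(S.astype(np.float32)), S.min(0),S.max(0))
print("shelf corners",np.round(bp(c,[(282,266),(454,265),(282,175),(455,175)],0.251)*1000))
print("spray base~",bp(c,[(480,270)],0.1),"purple",bp(c,[(238,354),(265,381),(293,343),(267,322)],0.08))
im=cv2.resize(c["color"][180:300,225:525],None,fx=2.66,fy=2.66,interpolation=cv2.INTER_CUBIC)
cv2.imwrite("pics/crop1.png",im[:,:,::-1])
E
```

```text
yellow [585. 152.] [110.  89.] 10.6 [[523.0, 186.0], [539.0, 98.0], [647.0, 118.0], [631.0, 206.0]]
red [587.  22.] [106.  88.] 6.4 [[529.0, 59.0], [539.0, -28.0], [644.0, -16.0], [635.0, 71.0]]
green [ 582. -106.] [107.  88.] 11.5 [[521.0, -73.0], [538.0, -159.0], [643.0, -138.0], [626.0, -52.0]]
blue ((618.8444213867188, 26.4853515625), (129.06622314453125, 443.7891845703125), 1.4912869930267334) [[549.0, 247.0], [560.0, -197.0], [689.0, -194.0], [678.0, 250.0]]
ledge left ((669.0740966796875, 198.53164672851562), (14.7601900100708, 102.42757415771484), 1.491931676864624)
stop ((601.2158813476562, -187.42742919921875), (82.5196304321289, 16.887495040893555), 0.6465772986412048) [ 560.02619897 -196.27746849] [ 642.54156011 -178.52106345]
shelf corners [[ 525.  115.]
 [ 537. -240.]
 [ 717.  121.]
 [ 726. -242.]]
spray base~ [[ 0.53719424 -0.33339618]] purple [[0.32770501 0.22389596]
 [0.26786695 0.15868713]
 [0.35649862 0.09667177]
 [0.40332623 0.15912171]]
```

View pics/crop1.png

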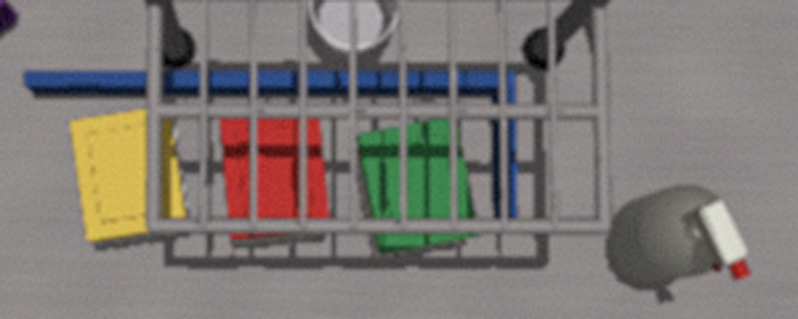

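The crop shows gaps between all tubs, and the ledge and stop come out clean. The shelf's front bar overhangs the home tub fronts by about 27 mm. I need to know how wide the wrist is at bar height, so I'll measure it from the side view.

```bash
cat >> h.py <<'E'
def proj(c,P):
    P=R.from_quat(c["attitude"]).inv().apply(np.atleast_2d(P)-c["eye"]); K=c["camera_matrix"]
    return np.c_[K[0,2]-K[0,0]*P[:,0]/P[:,2], K[1,2]+K[1,1]*P[:,1]/P[:,2]]
E
python3 - <<'E'
from h import *
c=vision.camera("side"); o=monitor.get_obs(); t=o["eef_pos"]; Rm=R.from_quat(o["tool_rot"]).as_matrix()
print(Rm.round(2))
im=cv2.resize(c["color"][0:180,420:580],None,fx=3.3,fy=3.3,interpolation=cv2.INTER_CUBIC)[:,:,::-1].copy()
im=im[:600]
r=R.from_quat(c["attitude"]).as_matrix()[:,0]; r=np.array([r[0],r[1],0]); r/=np.linalg.norm(r)
for h in (0,.073,.12,.15,.175,.2,.225,.25,.3):
    q=(proj(c,[t+[0,0,h]-r*.04,t+[0,0,h]+r*.04])-[420,0])*3.3
    cv2.line(im,tuple(int(v) for v in q[0]),tuple(int(v) for v in q[1]),(0,0,255),1); cv2.putText(im,str(int(h*1000)),tuple(int(v) for v in q[1]),0,.4,(255,0,0),1)
cv2.imwrite("pics/grip.png",im)
E
```

```text
[[ 0.92  0.39 -0.  ]
 [ 0.39 -0.92  0.  ]
 [ 0.   -0.   -1.  ]]
```

View pics/grip.png

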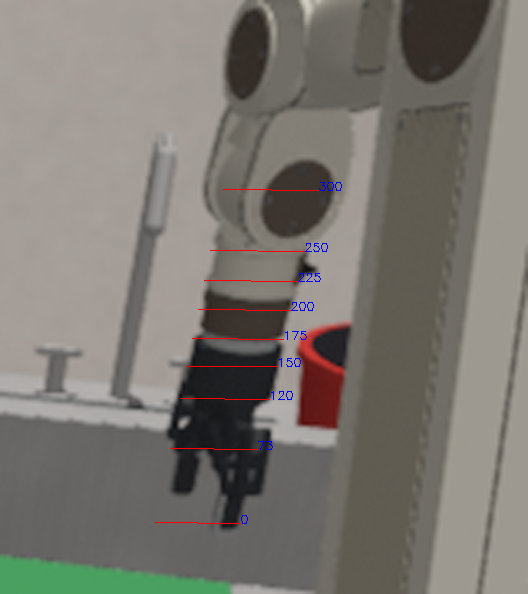

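The picture shows the wrist is about 37–40 mm in radius at the height the bar would meet it. A tool pointing straight down therefore falls some 13 mm short of the home tub fronts. First I'll test, in free space, how the arm behaves at the edge of its reach.

Call:
move_arm:
  moves:
    - [[0,0,0.06,0,0],[0.02,-0.05,0.12,0,0],[0.04,-0.1,0.12,0,0],[0.065,-0.155,0.12,0,0],[0.09,-0.21,0.12,0,0]]

```text
clock: 0.82
eef_pos: [0.2775, -0.6488, 0.3487]
tool_rot: [0.98, 0.201, 0.001, 0.004]
ft_force: [0.9, -2.0, 1.4]
grip_width: -0.0
grasp_force: 0.0
```

Call:
move_arm:
  moves:
    - [[0.02,-0.055,0,0,0],[0.04,-0.11,0,0,0],[0.065,-0.165,0,0,0],[0.09,-0.21,0,0,0],[0.09,-0.21,0,0,0]]

```text
clock: 1.45
eef_pos: [0.3022, -0.7105, 0.2921]
tool_rot: [0.979, 0.201, 0.006, 0.028]
ft_force: [-0.4, 0.5, 0.3]
grip_width: 0.0
grasp_force: 0.0
```

Call:
move_arm:
  moves:
    - [[-0.02,0.055,0,0,0],[-0.04,0.11,0,0,0],[-0.06,0.165,0,0,0],[-0.06,0.165,0,0,0]]

```text
clock: 1.95
eef_pos: [0.2405, -0.5413, 0.2943]
tool_rot: [0.979, 0.201, 0.006, 0.028]
ft_force: [-0.3, 0.4, 0.4]
grip_width: -0.0001
grasp_force: 0.0
```

```bash
python3 -c "
from h import *
o=monitor.get_obs();print(o['joint_pos'],o['eef_pos'],R.from_quat(o['tool_rot']).as_matrix()[:,2])"
```

```text
[-1.15220338e+00  3.68025795e-01  3.41298628e-01  1.48630148e+00
 -9.17345917e-04  1.58434741e+00] [ 0.24051454 -0.54130562  0.29428143] [ 0.02262992 -0.05312363 -0.99833149]
```

The arm tilts outward at the edge of its reach, and the tilt stays when it comes back in. So I can build up the 15–20° tilt needed to reach under the shelf.

Call:
move_arm:
  moves:
    - [[0.02,-0.055,0.02,0,0],[0.04,-0.11,0.04,0,0],[0.065,-0.165,0.06,0,0],[0.09,-0.22,0.06,0,0],[0.115,-0.275,0.06,0,0]]

```text
clock: 2.58
eef_pos: [0.2843, -0.6549, 0.378]
tool_rot: [0.979, 0.201, 0.006, 0.03]
ft_force: [1.1, -0.6, -1.0]
grip_width: 0.0
grasp_force: 0.0
```

Call:
move_arm:
  moves:
    - [[0.02,-0.055,0.03,0,0],[0.04,-0.11,0.06,0,0],[0.065,-0.165,0.09,0,0],[0.09,-0.22,0.12,0,0],[0.115,-0.275,0.15,0,0]]

```text
clock: 3.2
eef_pos: [0.2957, -0.6919, 0.3605]
tool_rot: [0.978, 0.201, 0.012, 0.058]
ft_force: [0.4, -0.7, -0.1]
grip_width: 0.0
grasp_force: 0.0
```

Call:
move_arm:
  moves:
    - [[0.02,-0.055,0.03,0,0],[0.04,-0.11,0.06,0,0],[0.065,-0.165,0.09,0,0],[0.09,-0.22,0.12,0,0],[0.115,-0.275,0.15,0,0]]

```text
clock: 3.82
eef_pos: [0.3071, -0.7272, 0.3471]
tool_rot: [0.976, 0.2, 0.018, 0.088]
ft_force: [0.3, -0.2, 0.1]
grip_width: -0.0002
grasp_force: 0.0
```

Call:
move_arm:
  moves:
    - [[0.02,-0.055,0.03,0,0],[0.04,-0.11,0.06,0,0],[0.065,-0.165,0.09,0,0],[0.09,-0.22,0.12,0,0],[0.115,-0.275,0.15,0,0]]

```text
clock: 4.45
eef_pos: [0.3184, -0.7609, 0.3378]
tool_rot: [0.972, 0.2, 0.024, 0.12]
ft_force: [0.3, -0.7, 0.1]
grip_width: 0.0001
grasp_force: 0.0
```

Call:
move_arm:
  moves:
    - [[0.02,-0.055,0.03,0,0],[0.04,-0.11,0.06,0,0],[0.065,-0.165,0.09,0,0],[0.09,-0.22,0.12,0,0],[0.115,-0.275,0.15,0,0]]

```text
clock: 5.08
eef_pos: [0.3296, -0.7933, 0.332]
tool_rot: [0.968, 0.199, 0.03, 0.152]
ft_force: [0.4, 0.7, -0.1]
grip_width: 0.0002
grasp_force: 0.0
```

Call:
move_arm:
  moves:
    - [[0.02,-0.055,0.03,0,0],[0.04,-0.11,0.06,0,0],[0.065,-0.165,0.09,0,0],[0.09,-0.22,0.12,0,0],[0.115,-0.275,0.15,0,0]]

```text
clock: 5.7
eef_pos: [0.3408, -0.8246, 0.3292]
tool_rot: [0.962, 0.197, 0.036, 0.184]
ft_force: [-0.4, 0.3, 0.8]
grip_width: -0.0001
grasp_force: 0.0
```

Call:
move_arm:
  moves:
    - [[0.02,-0.055,0.03,0,0],[0.04,-0.11,0.06,0,0],[0.065,-0.165,0.09,0,0],[0.09,-0.22,0.12,0,0],[0.115,-0.275,0.15,0,0]]

```text
clock: 6.32
eef_pos: [0.3518, -0.8546, 0.3292]
tool_rot: [0.955, 0.196, 0.043, 0.217]
ft_force: [-0.1, -0.3, -0.6]
grip_width: 0.0
grasp_force: 0.0
```

The tilt is now about 25.6°, which is enough. Next I'll swing round to the front of the rack.

Call:
move_arm:
  moves:
    - [[0,0.06,0,10,0],[0,0.12,0,20,0],[0,0.18,0,30,0],[0,0.24,0,40,0],[0.01,0.3,0,50,0]]

```text
clock: 6.95
eef_pos: [0.3585, -0.5722, 0.3301]
tool_rot: [0.788, 0.575, 0.129, 0.18]
ft_force: [-0.7, -0.5, 0.1]
grip_width: 0.0002
grasp_force: 0.0
```

Call:
move_arm:
  moves:
    - [[0,0.06,0,10,0],[0,0.12,0,19,0],[0,0.18,0,19,0],[0.01,0.24,0,19,0],[0.02,0.3,0,19,0]]

```text
clock: 7.58
eef_pos: [0.3791, -0.2728, 0.3299]
tool_rot: [0.684, 0.695, 0.156, 0.157]
ft_force: [1.5, -0.2, 0.5]
grip_width: -0.0002
grasp_force: 0.0
```

Call:
move_arm:
  moves:
    - [[0.02,0.06,0,0,0],[0.04,0.12,0,0,0],[0.06,0.14,0,0,0],[0.06,0.14,0,0,0]]

```text
clock: 8.07
eef_pos: [0.4398, -0.1325, 0.3301]
tool_rot: [0.682, 0.697, 0.157, 0.157]
ft_force: [-0.6, -0.5, -0.4]
grip_width: -0.0001
grasp_force: 0.0
```

```bash
python3 -c "
from h import *
o=monitor.get_obs();print(o['joint_pos'],o['eef_pos'],R.from_quat(o['tool_rot']).as_matrix().round(3),o['ft_force'])"
```

```text
[-0.40947978 -0.19311047 -0.28555839  1.06600398  0.17742937  1.17767332] [ 0.43980691 -0.13248648  0.33007476] [[-0.02   0.902  0.432]
 [ 1.     0.02   0.005]
 [-0.004  0.432 -0.902]] [-0.60681098 -0.52477303 -0.44960237]
```

Call:
move_arm:
  moves:
    - [[0,0.01,-0.06,0,0],[0,0.022,-0.12,0,0],[0,0.022,-0.18,0,0],[0.01,0.022,-0.24,0,0],[0.02,0.022,-0.29,0,0]]

```text
clock: 8.7
eef_pos: [0.4585, -0.1136, 0.038]
tool_rot: [0.685, 0.694, 0.156, 0.157]
ft_force: [0.6, 0.6, -0.1]
grip_width: 0.0001
grasp_force: 0.0
```

Call:
move_arm:
  moves:
    - [[0.02,0,0,0,0],[0.04,0,0,0,0],[0.055,0,0,0,0],[0.07,0,0,0,0]]

```text
clock: 9.2
eef_pos: [0.5288, -0.1132, 0.0392]
tool_rot: [0.685, 0.695, 0.156, 0.156]
ft_force: [-3.9, -0.6, 1.0]
grip_width: -0.0001
grasp_force: 1.3
```

Run:
```python
from h import *
c=vision.camera("top"); o=monitor.get_obs(); print(o['eef_pos'],o['ft_force'])
for k,v in tubs(c,(225,190,430,300)).items(): print(k,np.round(v[0]),np.round(v[1]),round(v[2],1), np.round(cv2.boxPoints(v)).tolist())
s=vision.camera("side")
im=np.vstack([cv2.resize(c["color"][170:300,225:525],(692,300)),cv2.resize(s["color"][130:350,220:420+307],(692,300))])
cv2.imwrite("pics/p1.png",im[:,:,::-1])
```

```text
[ 0.53154106 -0.11334371  0.0402073 ] [ 1.18107954 -0.18605992  0.40632871]
yellow [585. 152.] [110.  89.] 10.4 [[523.0, 186.0], [539.0, 98.0], [647.0, 118.0], [631.0, 206.0]]
red [587.  22.] [106.  88.] 6.4 [[529.0, 59.0], [539.0, -28.0], [644.0, -16.0], [635.0, 71.0]]
green [ 590. -106.] [107.  88.] 12.4 [[529.0, -74.0], [548.0, -161.0], [652.0, -138.0], [633.0, -51.0]]
```

View pics/p1.png

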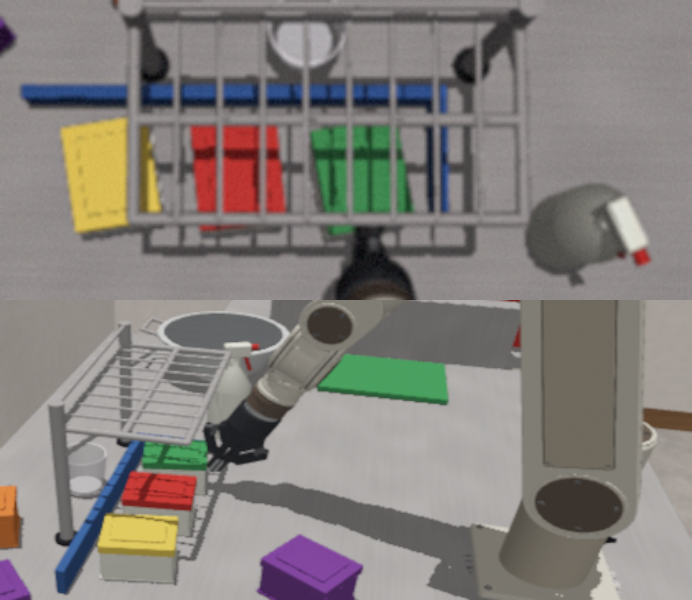

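The tool passes under the bar, and green has slid about 8 mm toward the ledge. It needs another ~22 mm.

Call:
move_arm:
  moves:
    - [[0.004,0,0,0,0],[0.008,0,0,0,0],[0.011,0,0,0,0],[0.013,0,0,0,0],[0.015,0,0,0,0]]

```text
clock: 9.93
eef_pos: [0.544, -0.1124, 0.0393]
tool_rot: [0.684, 0.695, 0.156, 0.156]
ft_force: [-2.1, -0.0, -0.5]
grip_width: 0.0002
grasp_force: 0.9
```

Call:
move_arm:
  moves:
    - [[0.001,0,0,0,0],[0.002,0,0,0,0],[0.003,0,0,0,0],[0.003,0,0,0,0]]

```text
clock: 10.42
eef_pos: [0.5474, -0.1126, 0.0396]
tool_rot: [0.684, 0.695, 0.156, 0.156]
ft_force: [-0.6, -0.3, -1.4]
grip_width: 0.0001
grasp_force: 0.6
```

Call:
move_arm:
  moves:
    - [[0.001,0,0,0,0],[0.002,0,0,0,0],[0.002,0,0,0,0]]

```text
clock: 10.8
eef_pos: [0.5494, -0.1125, 0.0396]
tool_rot: [0.684, 0.695, 0.156, 0.156]
ft_force: [-1.3, 1.2, -0.9]
grip_width: 0.0001
grasp_force: 0.7
```

Run:
```python
from h import *
c=vision.camera("top"); o=monitor.get_obs(); print(o['eef_pos'],o['ft_force'])
for k,v in tubs(c,(225,190,430,300)).items(): print(k,np.round(v[0]),np.round(v[1]),round(v[2],1), np.round(cv2.boxPoints(v)).tolist())
```

```text
[ 0.54934449 -0.11254687  0.03959892] [-1.91784525 -0.04666309 -1.09923907]
yellow [585. 152.] [110.  89.] 10.6 [[523.0, 186.0], [539.0, 98.0], [647.0, 118.0], [631.0, 206.0]]
red [587.  22.] [106.  88.] 6.4 [[529.0, 59.0], [539.0, -28.0], [644.0, -16.0], [635.0, 71.0]]
green [ 613. -105.] [108.  87.] 10.7 [[552.0, -73.0], [568.0, -158.0], [674.0, -138.0], [658.0, -53.0]]
```

Call:
move_arm:
  moves:
    - [[0.001,0,0,0,0],[0.002,0,0,0,0],[0.003,0,0,0,0],[0.003,0,0,0,0]]

```text
clock: 11.35
eef_pos: [0.5501, -0.1124, 0.0386]
tool_rot: [0.685, 0.695, 0.155, 0.155]
ft_force: [-8.5, 0.6, 3.6]
grip_width: -0.0002
grasp_force: 4.0
```

Call:
move_arm:
  moves:
    - [[0.001,0,0,0,0],[0.002,0,0,0,0],[0.002,0,0,0,0]]

```text
clock: 11.72
eef_pos: [0.5507, -0.1119, 0.0378]
tool_rot: [0.685, 0.695, 0.154, 0.154]
ft_force: [-10.8, 0.6, 4.2]
grip_width: -0.0001
grasp_force: 5.2
```

Run:
```python
from h import *
c=vision.camera("top"); o=monitor.get_obs(); print(o['eef_pos'],o['ft_force'])
for k,v in tubs(c,(225,190,430,300)).items(): print(k,np.round(v[0]),np.round(v[1]),round(v[2],1), np.round(cv2.boxPoints(v)).tolist())
B=pix(mask(c,"blue",(225,190,430,275))); P=bp(c,B,0.055)*1000
r=cv2.minAreaRect(P.astype(np.float32));print("blue",r)
```

```text
[ 0.55066987 -0.11191301  0.03774453] [-10.86487589   0.51385082   3.68144158]
yellow [585. 152.] [110.  89.] 10.6 [[523.0, 186.0], [539.0, 98.0], [647.0, 118.0], [631.0, 206.0]]
red [587.  22.] [106.  88.] 6.4 [[529.0, 59.0], [539.0, -28.0], [644.0, -16.0], [635.0, 71.0]]
green [ 613. -105.] [110.  91.] 7.3 [[553.0, -67.0], [564.0, -157.0], [673.0, -143.0], [662.0, -53.0]]
blue ((618.8444213867188, 26.485321044921875), (129.0662078857422, 443.7891845703125), 1.4912817478179932)
```

Call:
move_arm:
  moves:
    - [[-0.01,0,0,0,0],[-0.03,0,0,0,0],[-0.06,0,0,0,0],[-0.09,0,0,0,0],[-0.1,0.02,0,0,0]]

```text
clock: 12.4
eef_pos: [0.4536, -0.0933, 0.0401]
tool_rot: [0.685, 0.694, 0.156, 0.157]
ft_force: [-0.3, 0.1, 0.4]
grip_width: 0.0004
grasp_force: 0.0
```

Run:
```python
from h import *
c=vision.camera("top"); s=vision.camera("side")
for k,v in tubs(c,(225,190,430,300)).items(): print(k,np.round(v[0]),np.round(v[1]),round(v[2],1), np.round(cv2.boxPoints(v)).tolist())
im=np.vstack([cv2.resize(c["color"][195:285,240:450],(700,300),interpolation=cv2.INTER_CUBIC),cv2.resize(s["color"][220:340,240:520],(700,300),interpolation=cv2.INTER_CUBIC)])
cv2.imwrite("pics/p2.png",im[:,:,::-1])
```

```text
yellow [585. 152.] [110.  89.] 10.6 [[523.0, 186.0], [539.0, 98.0], [647.0, 118.0], [631.0, 206.0]]
red [587.  22.] [106.  88.] 6.4 [[529.0, 59.0], [539.0, -28.0], [644.0, -16.0], [635.0, 71.0]]
green [ 614. -105.] [110.  87.] 10.1 [[552.0, -71.0], [567.0, -157.0], [676.0, -138.0], [660.0, -52.0]]
```

View pics/p2.png

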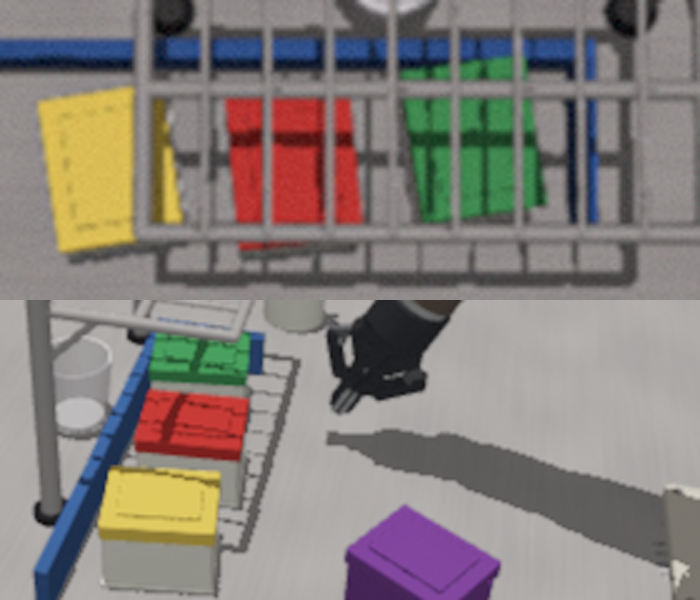

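Green's back-right corner touches the ledge, but the tub is still yawed about 9°. My push line was too close to that corner, so it jammed within the friction cone. I'll push near its front-left corner instead.

Call:
move_arm:
  moves:
    - [[0.02,0.01,0,0,0],[0.05,0.01,0,0,0],[0.08,0.01,0,0,0],[0.09,0.01,0,0,0],[0.094,0.01,0,0,0]]

```text
clock: 13.12
eef_pos: [0.5478, -0.0827, 0.0391]
tool_rot: [0.684, 0.695, 0.156, 0.156]
ft_force: [-2.8, 1.0, 0.3]
grip_width: 0.0
grasp_force: 1.3
```

Call:
move_arm:
  moves:
    - [[0.002,0,0,0,0],[0.004,0,0,0,0],[0.004,0,0,0,0]]

```text
clock: 13.5
eef_pos: [0.5516, -0.0825, 0.0392]
tool_rot: [0.684, 0.695, 0.156, 0.156]
ft_force: [-0.8, 1.2, -1.2]
grip_width: -0.0002
grasp_force: 0.9
```

Call:
move_arm:
  moves:
    - [[0.001,0,0,0,0],[0.003,0,0,0,0],[0.003,0,0,0,0]]

```text
clock: 13.88
eef_pos: [0.5558, -0.0826, 0.0398]
tool_rot: [0.684, 0.695, 0.156, 0.157]
ft_force: [-1.9, 1.3, -1.3]
grip_width: 0.0006
grasp_force: 0.9
```

```bash
cat > t.py <<'E'
from h import *
c=vision.camera("top"); o=monitor.get_obs(); print(o['eef_pos'],o['ft_force'])
for k,v in tubs(c,(225,190,430,300)).items(): print(k,np.round(v[0]),np.round(v[1]),round(v[2],1), np.round(cv2.boxPoints(v)).tolist())
E
python3 t.py
```

```text
[ 0.55571249 -0.08268231  0.03978806] [-1.86725787  0.95885021 -0.62458343]
yellow [585. 152.] [110.  89.] 10.4 [[523.0, 186.0], [539.0, 98.0], [647.0, 118.0], [631.0, 206.0]]
red [587.  22.] [106.  88.] 6.4 [[529.0, 59.0], [539.0, -28.0], [644.0, -16.0], [635.0, 71.0]]
green [ 619. -104.] [108.  91.] 1.5 [[564.0, -61.0], [567.0, -151.0], [674.0, -148.0], [672.0, -58.0]]
```

Green is flush, at the rack's angle. Red is next.

Call:
move_arm:
  moves:
    - [[-0.03,0,0,0,0],[-0.05,0.03,0,0,0],[-0.05,0.08,0,0,0],[-0.05,0.113,0,0,0],[-0.035,0.113,0,0,0]]

```text
clock: 14.55
eef_pos: [0.5211, 0.0326, 0.0404]
tool_rot: [0.683, 0.696, 0.157, 0.157]
ft_force: [-0.6, -0.6, 0.2]
grip_width: 0.0003
grasp_force: 0.0
```

Call:
move_arm:
  moves:
    - [[0.006,0,0,0,0],[0.012,0,0,0,0],[0.018,0,0,0,0],[0.022,0,0,0,0],[0.024,0,0,0,0]]

```text
clock: 15.18
eef_pos: [0.5443, 0.0301, 0.0393]
tool_rot: [0.684, 0.695, 0.156, 0.156]
ft_force: [-1.7, 0.8, 0.2]
grip_width: -0.0
grasp_force: 1.0
```

```bash
python3 t.py
```

```text
[0.54446936 0.03016736 0.03940977] [-1.00180698 -1.01363078 -0.29077367]
yellow [585. 152.] [110.  89.] 10.6 [[523.0, 186.0], [539.0, 98.0], [647.0, 118.0], [631.0, 206.0]]
red [606.  18.] [110.  89.] 3.4 [[549.0, 59.0], [554.0, -30.0], [664.0, -23.0], [659.0, 66.0]]
green [ 619. -104.] [108.  91.] 1.5 [[564.0, -61.0], [567.0, -151.0], [674.0, -148.0], [672.0, -58.0]]
```

Red has 6–9 mm left.

Call:
move_arm:
  moves:
    - [[0.002,0,0,0,0],[0.004,0,0,0,0],[0.006,0,0,0,0],[0.006,0,0,0,0]]

```text
clock: 15.72
eef_pos: [0.5506, 0.0305, 0.0397]
tool_rot: [0.684, 0.695, 0.156, 0.157]
ft_force: [-2.3, 0.6, -1.2]
grip_width: -0.0002
grasp_force: 0.5
```

Call:
move_arm:
  moves:
    - [[0.001,0,0,0,0],[0.003,0,0,0,0],[0.003,0,0,0,0]]

```text
clock: 16.1
eef_pos: [0.5535, 0.0305, 0.0396]
tool_rot: [0.684, 0.695, 0.156, 0.156]
ft_force: [-1.5, 0.2, 0.2]
grip_width: 0.0
grasp_force: 0.7
```

```bash
python3 t.py
```

```text
[0.55346202 0.03049424 0.03963047] [-1.46834382  0.17058204 -0.15051848]
yellow [585. 152.] [110.  89.] 10.6 [[523.0, 186.0], [539.0, 98.0], [647.0, 118.0], [631.0, 206.0]]
red [615.  16.] [105.  88.] 1.5 [[561.0, 59.0], [563.0, -30.0], [669.0, -27.0], [666.0, 61.0]]
green [ 619. -104.] [108.  91.] 1.5 [[564.0, -61.0], [567.0, -151.0], [674.0, -148.0], [672.0, -58.0]]
```

Call:
move_arm:
  moves:
    - [[0.001,0,0,0,0],[0.002,0,0,0,0],[0.002,0,0,0,0]]

```text
clock: 16.52
eef_pos: [0.5536, 0.0303, 0.0388]
tool_rot: [0.684, 0.695, 0.155, 0.155]
ft_force: [-5.9, -0.4, 3.6]
grip_width: 0.0003
grasp_force: 3.1
```

Call:
move_arm:
  moves:
    - [[-0.03,0,0,0,0],[-0.06,0.03,0,0,0],[-0.06,0.08,0,0,0],[-0.06,0.135,0,0,0],[-0.045,0.135,0,0,0]]

```text
clock: 17.15
eef_pos: [0.5112, 0.1705, 0.0407]
tool_rot: [0.681, 0.697, 0.159, 0.156]
ft_force: [-0.3, 0.1, 0.6]
grip_width: 0.0005
grasp_force: 0.0
```

Call:
move_arm:
  moves:
    - [[0.006,0,0,0,0],[0.012,0,0,0,0],[0.018,0,0,0,0],[0.024,0,0,0,0],[0.026,0,0,0,0]]

```text
clock: 17.77
eef_pos: [0.5367, 0.1648, 0.0395]
tool_rot: [0.685, 0.695, 0.156, 0.156]
ft_force: [-0.9, -0.1, -0.1]
grip_width: -0.0001
grasp_force: 0.7
```

```bash
python3 t.py
```

```text
[0.53672295 0.16494408 0.03951663] [-1.19921233 -0.42981923  0.33546543]
yellow [602. 149.] [112.  89.] 6.3 [[541.0, 187.0], [551.0, 99.0], [662.0, 111.0], [652.0, 200.0]]
red [615.  16.] [105.  88.] 1.5 [[561.0, 59.0], [563.0, -30.0], [669.0, -27.0], [666.0, 61.0]]
green [ 619. -104.] [108.  91.] 1.5 [[564.0, -61.0], [567.0, -151.0], [674.0, -148.0], [672.0, -58.0]]
```

Call:
move_arm:
  moves:
    - [[0.003,0,0,0,0],[0.006,0,0,0,0],[0.008,0,0,0,0],[0.009,0,0,0,0]]

```text
clock: 18.32
eef_pos: [0.5453, 0.1656, 0.0395]
tool_rot: [0.684, 0.695, 0.156, 0.156]
ft_force: [-2.4, 0.2, -0.2]
grip_width: -0.0001
grasp_force: 0.7
```

Call:
move_arm:
  moves:
    - [[0.002,0,0,0,0],[0.004,0,0,0,0],[0.004,0,0,0,0]]

```text
clock: 18.7
eef_pos: [0.5491, 0.1656, 0.0394]
tool_rot: [0.684, 0.695, 0.156, 0.156]
ft_force: [-2.9, 1.0, -0.7]
grip_width: 0.0004
grasp_force: 1.0
```

```bash
python3 t.py
```

```text
[0.5490773  0.1655574  0.03940183] [-2.93773563  1.55180767 -0.17776955]
yellow [611. 147.] [109.  91.] 3.4 [[553.0, 189.0], [559.0, 98.0], [668.0, 105.0], [663.0, 195.0]]
red [615.  16.] [105.  88.] 1.5 [[561.0, 59.0], [563.0, -30.0], [669.0, -27.0], [666.0, 61.0]]
green [ 619. -104.] [108.  91.] 1.5 [[564.0, -61.0], [567.0, -151.0], [674.0, -148.0], [672.0, -58.0]]
```

Call:
move_arm:
  moves:
    - [[0.001,0,0,0,0],[0.002,0,0,0,0],[0.003,0,0,0,0],[0.003,0,0,0,0]]

```text
clock: 19.25
eef_pos: [0.5503, 0.1653, 0.0387]
tool_rot: [0.684, 0.696, 0.155, 0.155]
ft_force: [-8.1, 1.5, 3.7]
grip_width: 0.0001
grasp_force: 4.1
```

```bash
python3 t.py
```

```text
[0.55028484 0.16533334 0.03864971] [-7.51300751  1.74117231  3.72292203]
yellow [613. 147.] [108.  88.] 1.9 [[557.0, 189.0], [560.0, 101.0], [668.0, 104.0], [665.0, 193.0]]
red [615.  16.] [105.  88.] 1.5 [[561.0, 59.0], [563.0, -30.0], [669.0, -27.0], [666.0, 61.0]]
green [ 619. -106.] [109.  91.] 3.3 [[562.0, -64.0], [567.0, -154.0], [675.0, -148.0], [670.0, -58.0]]
```

All three tubs are flush with the ledge. Now I'll go round to the left, turning the tilt toward −y, to push the row against the stop.

Call:
move_arm:
  moves:
    - [[-0.03,0,0,0,0],[-0.08,0,0.02,0,0],[-0.12,0.02,0.06,-10,0],[-0.14,0.04,0.1,-20,0],[-0.14,0.06,0.15,-30,0]]

```text
clock: 19.92
eef_pos: [0.411, 0.224, 0.1885]
tool_rot: [0.835, 0.503, 0.112, 0.191]
ft_force: [1.5, 0.9, -0.9]
grip_width: -0.0
grasp_force: 0.0
```

Call:
move_arm:
  moves:
    - [[0,0.01,0.01,-10,0],[0,0.02,0.02,-20,0],[0,0.02,0.02,-30,0],[0,0.02,0.02,-40,0],[0,0.02,0.02,-50,0]]

```text
clock: 20.55
eef_pos: [0.4704, 0.1514, 0.2073]
tool_rot: [0.952, 0.254, 0.038, 0.165]
ft_force: [0.5, 0.1, 0.5]
grip_width: -0.0001
grasp_force: 0.0
```

```bash
python3 -c "
from h import *
o=monitor.get_obs();print(o['joint_pos'],o['eef_pos'],R.from_quat(o['tool_rot']).as_matrix().round(3))
c=vision.camera('top');print(bp(c,[(168,268)],.095))"
```

```text
[ 0.51756041  0.23923421 -0.10645628  1.23589854 -0.33974226  3.14064127] [0.4703581  0.15140524 0.20732339] [[ 0.869  0.47   0.156]
 [ 0.496 -0.817 -0.295]
 [-0.011  0.333 -0.943]]
[[0.52270585 0.39403676]]
```

Joint 6 reached its limit, leaving the tilt at 19° toward azimuth −62°. With the fingers open the leading finger still reaches far enough, so I'll back off the limit slightly and approach yellow's left side.

Call:
move_arm:
  moves:
    - [[0.02,0.02,0.02,7,100],[0.05,0.05,0.02,7,100],[0.09,0.08,0.02,7,100],[0.12,0.115,0.02,7,100],[0.12,0.115,0.02,7,100]]

```text
clock: 21.22
eef_pos: [0.5906, 0.2693, 0.2246]
tool_rot: [0.934, 0.313, 0.047, 0.163]
ft_force: [-0.7, -0.0, 0.9]
grip_width: 0.0853
grasp_force: 0.0
```

Call:
move_arm:
  moves:
    - [[0,0,-0.05,0,100],[0,0,-0.1,0,100],[0,0,-0.15,0,100],[0,0,-0.177,0,100],[0,0,-0.177,0,100]]

```text
clock: 21.85
eef_pos: [0.5865, 0.2654, 0.0476]
tool_rot: [0.934, 0.313, 0.045, 0.163]
ft_force: [0.0, -0.5, -0.1]
grip_width: 0.0857
grasp_force: 0.0
```

```bash
python3 t.py; python3 -c "
from h import *
o=monitor.get_obs();print(o['joint_pos'],R.from_quat(o['tool_rot']).as_matrix().round(3),o['grip_width'])
c=vision.camera('top');s=vision.camera('side')
im=np.vstack([cv2.resize(c['color'][170:300,150:450],(692,300)),cv2.resize(s['color'][180:380,180:640],(692,300))])
cv2.imwrite('pics/p3.png',im[:,:,::-1])"
```

```text
[0.58800652 0.26635917 0.0498535 ] [0.40482207 0.33269989 0.58598457]
yellow [613. 146.] [108.  91.] 1.5 [[557.0, 190.0], [560.0, 99.0], [668.0, 102.0], [665.0, 193.0]]
red [615.  16.] [105.  88.] 1.5 [[561.0, 59.0], [563.0, -30.0], [669.0, -27.0], [666.0, 61.0]]
green [ 619. -104.] [108.  91.] 1.5 [[564.0, -61.0], [567.0, -151.0], [674.0, -148.0], [672.0, -58.0]]
[ 0.58286222  0.64583276  0.09720308  1.0157172  -0.34018866  3.07735364] [[ 0.8    0.57   0.189]
 [ 0.6   -0.751 -0.275]
 [-0.015  0.333 -0.943]] 0.08538618030968169
```

View pics/p3.png

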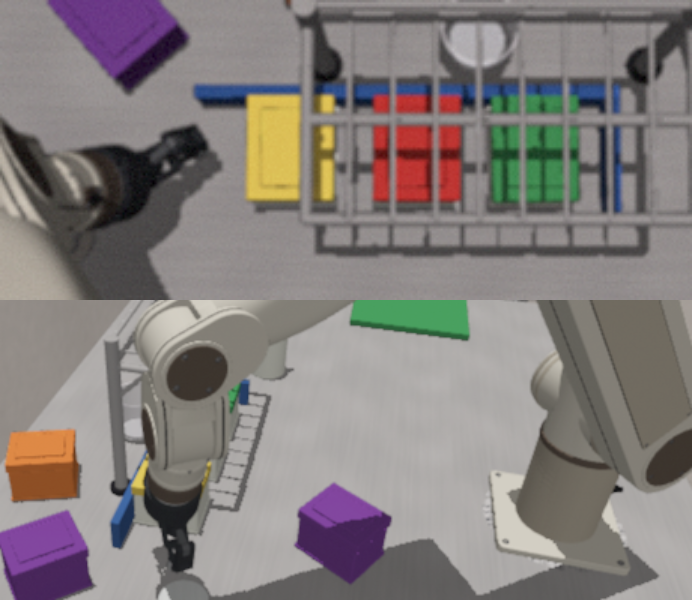

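The tubs are square to the ledge, and the leading finger is about 35–40 mm clear of yellow's left side, a bit behind its middle. I'll push along −y.

Call:
move_arm:
  moves:
    - [[-0.012,-0.012,0,0,100],[-0.012,-0.025,0,0,100],[-0.012,-0.035,0,0,100],[-0.011,-0.045,0,0,100],[-0.011,-0.055,0,0,100]]

```text
clock: 22.62
eef_pos: [0.5787, 0.2129, 0.051]
tool_rot: [0.935, 0.313, 0.049, 0.162]
ft_force: [-0.7, 3.8, 4.3]
grip_width: 0.0855
grasp_force: 2.9
```

```bash
python3 t.py
```

```text
[0.57851099 0.21117252 0.05094673] [0.16859313 2.39962159 5.995616  ]
yellow [613. 135.] [108.  88.] 1.8 [[557.0, 177.0], [560.0, 89.0], [668.0, 93.0], [665.0, 181.0]]
red [615.  16.] [105.  88.] 1.5 [[561.0, 59.0], [563.0, -30.0], [669.0, -27.0], [666.0, 61.0]]
green [ 619. -104.] [108.  91.] 1.5 [[564.0, -61.0], [567.0, -151.0], [674.0, -148.0], [672.0, -58.0]]
```

Call:
move_arm:
  moves:
    - [[0,-0.009,0,0,100],[0,-0.018,0,0,100],[0.001,-0.027,0,0,100],[0.001,-0.034,0,0,100],[0.001,-0.038,0,0,100]]

```text
clock: 23.3
eef_pos: [0.5797, 0.1758, 0.051]
tool_rot: [0.935, 0.313, 0.049, 0.161]
ft_force: [-0.7, 7.1, 6.9]
grip_width: 0.0854
grasp_force: 4.3
```

```bash
python3 t.py
```

```text
[0.57966824 0.17523487 0.05099187] [-1.05156574  6.35822166  6.43172467]
yellow [614.  98.] [108.  91.] 1.5 [[559.0, 142.0], [561.0, 51.0], [669.0, 54.0], [667.0, 145.0]]
red [615.   8.] [105.  86.] 1.5 [[561.0, 49.0], [564.0, -37.0], [669.0, -34.0], [667.0, 52.0]]
green [ 619. -104.] [108.  91.] 1.5 [[564.0, -61.0], [567.0, -151.0], [674.0, -148.0], [672.0, -58.0]]
```

Call:
move_arm:
  moves:
    - [[0,-0.008,0,0,100],[0,-0.016,0,0,100],[0.001,-0.024,0,0,100],[0.001,-0.032,0,0,100],[0.001,-0.038,0,0,100]]

```text
clock: 23.98
eef_pos: [0.5827, 0.1377, 0.0528]
tool_rot: [0.934, 0.313, 0.051, 0.163]
ft_force: [-0.2, 4.1, 11.5]
grip_width: 0.0852
grasp_force: 5.7
```

```bash
python3 t.py
```

```text
[0.58266493 0.13689806 0.05282574] [ 0.79338251  5.11001397 10.84028576]
yellow [616.  25.] [108. 180.] 1.9 [[559.0, 113.0], [565.0, -67.0], [673.0, -64.0], [667.0, 116.0]]
red [616. -21.] [105.  86.] 1.5 [[562.0, 20.0], [564.0, -65.0], [670.0, -63.0], [667.0, 23.0]]
green [ 619. -111.] [108.  86.] 1.1 [[564.0, -69.0], [566.0, -155.0], [674.0, -153.0], [672.0, -67.0]]
```

The row is moving flush along the ledge, but the vertical force shows the raised fingertip has climbed onto yellow's lid edge. I'll back off, lower by about 33 mm and push on the side.

Call:
move_arm:
  moves:
    - [[0,0.002,0.01,0,100],[0,0.03,0.012,0,100],[0,0.05,0,0,100],[0,0.055,-0.02,0,100],[0,0.055,-0.033,0,100]]

```text
clock: 24.65
eef_pos: [0.5776, 0.1904, 0.0136]
tool_rot: [0.934, 0.314, 0.045, 0.163]
ft_force: [-0.1, 0.4, 0.2]
grip_width: 0.0855
grasp_force: 0.0
```

Call:
move_arm:
  moves:
    - [[0,-0.01,0,0,100],[0,-0.02,0,0,100],[0,-0.027,0,0,100],[0,-0.032,0,0,100]]

```text
clock: 25.15
eef_pos: [0.5799, 0.1583, 0.0176]
tool_rot: [0.935, 0.312, 0.047, 0.162]
ft_force: [0.5, 0.1, 0.2]
grip_width: 0.0852
grasp_force: 0.0
```

```bash
python3 t.py
```

```text
[0.57971301 0.15786498 0.01743846] [-0.73633973 -0.11216479 -0.09908453]
yellow [616.  25.] [108. 181.] 1.5 [[560.0, 114.0], [564.0, -67.0], [672.0, -64.0], [667.0, 116.0]]
red [616. -21.] [105.  86.] 1.5 [[562.0, 20.0], [564.0, -65.0], [670.0, -63.0], [667.0, 23.0]]
green [ 619. -111.] [108.  86.] 1.1 [[564.0, -69.0], [566.0, -155.0], [674.0, -153.0], [672.0, -67.0]]
```

Call:
move_arm:
  moves:
    - [[0,-0.005,0,0,100],[0,-0.01,0,0,100],[0,-0.014,0,0,100],[0,-0.017,0,0,100],[0,-0.02,0,0,100]]

```text
clock: 25.82
eef_pos: [0.5799, 0.1418, 0.0172]
tool_rot: [0.935, 0.314, 0.048, 0.16]
ft_force: [-2.0, 6.7, 1.4]
grip_width: 0.0853
grasp_force: 3.3
```

```bash
python3 t.py
```

```text
[0.57989194 0.14116045 0.01715702] [-1.15823046  5.32575013  0.01341974]
yellow [615.  61.] [108.  88.] 1.5 [[560.0, 104.0], [562.0, 16.0], [670.0, 19.0], [667.0, 107.0]]
red [616. -31.] [105.  86.] 1.5 [[562.0, 11.0], [564.0, -75.0], [670.0, -72.0], [668.0, 14.0]]
green [ 619. -121.] [110.  88.] 2.4 [[562.0, -79.0], [566.0, -167.0], [675.0, -162.0], [672.0, -74.0]]
```

Call:
move_arm:
  moves:
    - [[0,-0.003,0,0,100],[0,-0.006,0,0,100],[0,-0.009,0,0,100],[0,-0.011,0,0,100],[0,-0.011,0,0,100]]

```text
clock: 26.5
eef_pos: [0.5801, 0.1303, 0.0172]
tool_rot: [0.935, 0.314, 0.048, 0.161]
ft_force: [-0.9, 5.1, 1.0]
grip_width: 0.0856
grasp_force: 2.6
```

Call:
move_arm:
  moves:
    - [[0,-0.001,0,0,100],[0,-0.002,0,0,100],[0,-0.002,0,0,100]]

```text
clock: 26.88
eef_pos: [0.5801, 0.1285, 0.0172]
tool_rot: [0.935, 0.314, 0.048, 0.161]
ft_force: [-0.0, 5.5, 1.1]
grip_width: 0.0852
grasp_force: 2.9
```

```bash
python3 t.py
```

```text
[0.58012365 0.12856483 0.01718654] [-0.61695816  5.99505428  0.29504904]
yellow [614.  47.] [110.  88.] 1.5 [[558.0, 90.0], [560.0, 1.0], [670.0, 4.0], [668.0, 92.0]]
red [616. -48.] [105.  79.] 1.4 [[563.0, -10.0], [565.0, -89.0], [670.0, -86.0], [668.0, -8.0]]
green [ 619. -138.] [110.  78.] 1.0 [[564.0, -100.0], [565.0, -178.0], [675.0, -176.0], [673.0, -98.0]]
```

Call:
move_arm:
  moves:
    - [[0,-0.001,0,0,100],[0,-0.002,0,0,100],[0,-0.002,0,0,100]]

```text
clock: 27.3
eef_pos: [0.5801, 0.1266, 0.0172]
tool_rot: [0.935, 0.314, 0.048, 0.161]
ft_force: [-0.4, 5.4, 1.6]
grip_width: 0.0853
grasp_force: 2.9
```

Call:
move_arm:
  moves:
    - [[0,-0.001,0,0,100],[0,-0.002,0,0,100],[0,-0.002,0,0,100]]

```text
clock: 27.68
eef_pos: [0.5801, 0.1246, 0.0172]
tool_rot: [0.935, 0.314, 0.048, 0.161]
ft_force: [-0.5, 5.4, 0.6]
grip_width: 0.0851
grasp_force: 2.9
```

Call:
move_arm:
  moves:
    - [[0,-0.001,0,0,100],[0,-0.002,0,0,100],[0,-0.002,0,0,100]]

```text
clock: 28.05
eef_pos: [0.5801, 0.124, 0.0172]
tool_rot: [0.934, 0.315, 0.049, 0.159]
ft_force: [-0.1, 9.5, 2.2]
grip_width: 0.0852
grasp_force: 4.8
```

```bash
python3 t.py
```

```text
[0.58012338 0.12402157 0.01722872] [-1.78607013  9.28341912  2.37801469]
yellow [614.  42.] [110.  79.] 1.5 [[558.0, 80.0], [560.0, 1.0], [670.0, 4.0], [668.0, 83.0]]
red [616. -48.] [105.  79.] 1.4 [[563.0, -10.0], [565.0, -89.0], [670.0, -86.0], [668.0, -8.0]]
green [ 619. -138.] [110.  78.] 1.0 [[564.0, -100.0], [565.0, -178.0], [675.0, -176.0], [673.0, -98.0]]
```

The force has stepped up from 5.4 to 9.5 N, so the row is against the stop. I'll back off and check.

Call:
move_arm:
  moves:
    - [[0,-0.001,0,0,100],[0,0.005,0,0,100],[0,0.04,0,0,100],[0,0.09,0.01,0,100],[0,0.12,0.05,0,100]]

```text
clock: 28.72
eef_pos: [0.5773, 0.2407, 0.0643]
tool_rot: [0.934, 0.314, 0.044, 0.163]
ft_force: [0.3, 0.2, -1.1]
grip_width: 0.0854
grasp_force: 0.0
```

```bash
python3 t.py; python3 -c "
from h import *
c=vision.camera('top');s=vision.camera('side')
im=np.vstack([cv2.resize(c['color'][195:285,240:450],(700,300),interpolation=cv2.INTER_CUBIC),cv2.resize(s['color'][200:320,220:500],(700,300),interpolation=cv2.INTER_CUBIC)])
cv2.imwrite('pics/p4.png',im[:,:,::-1])"
```

```text
[0.58173297 0.24653307 0.07227943] [3.21270922 2.90243697 3.25443919]
yellow [614.  42.] [110.  79.] 1.5 [[558.0, 80.0], [560.0, 1.0], [670.0, 4.0], [668.0, 83.0]]
red [616. -48.] [105.  79.] 1.4 [[563.0, -10.0], [565.0, -89.0], [670.0, -86.0], [668.0, -8.0]]
green [ 619. -138.] [110.  78.] 1.0 [[564.0, -100.0], [565.0, -178.0], [675.0, -176.0], [673.0, -98.0]]
```

View pics/p4.png

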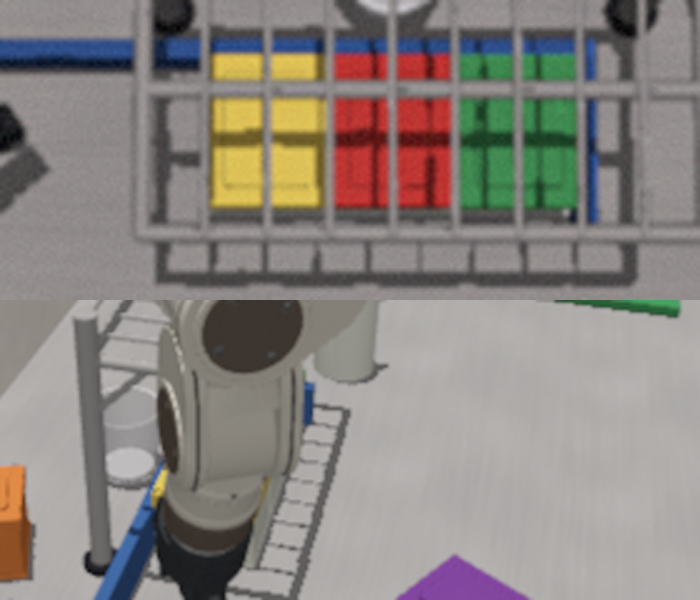

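The picture shows one straight row. The lid centres are 90 mm apart, the backs line up on the ledge and green is against the stop. I'll let the arm settle, then hand in.

Call:
move_arm:
  moves:
    - [[0,0,0.02,0,100],[0,0,0.03,0,100],[0,0,0.03,0,100]]

```text
clock: 29.25
eef_pos: [0.5798, 0.2395, 0.097]
tool_rot: [0.935, 0.312, 0.047, 0.162]
ft_force: [0.4, -1.1, -0.4]
grip_width: 0.0852
grasp_force: 0.0
```

```bash
python3 t.py; python3 -c "
from h import *
print(job.job_done())"
```

```text
[0.57934418 0.23940498 0.09637585] [-0.10703311 -0.46941432  0.18333115]
yellow [614.  42.] [110.  79.] 1.5 [[558.0, 80.0], [560.0, 1.0], [670.0, 4.0], [668.0, 83.0]]
red [616. -48.] [105.  79.] 1.4 [[563.0, -10.0], [565.0, -89.0], [670.0, -86.0], [668.0, -8.0]]
green [ 619. -137.] [111.  79.] 2.1 [[562.0, -100.0], [565.0, -179.0], [676.0, -174.0], [673.0, -96.0]]
the job is handed in; nothing more can be done
None
```

I handed the job in at about 29 s: in the last images the three tubs stand in one tight row against the ledge and end stop, with peak force about 13 N, and I never touched the spray bottle, can, cup or look-alikes; no verdict came back.

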